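# Shut the tin bay of the spice rack: push the tin home, fold the flap over and tuck it

## Robot

A 7-joint arm with a two-finger parallel gripper is mounted at the origin on the work surface. World frame = base frame: x ahead of the robot, y to its left, z up, the work surface at z = 0. Lengths are in m, angles in degrees, forces in N, time in s.
With the tool pointing down it reaches from about 0.4 to 0.85 m from the base axis. Payload 10.4 kg.
Tool frame: the origin (TCP) lies between the finger pads; the fingertips stand 14 mm ahead of it and the grasp point (between the pads) lies 5 mm behind it; z points along the fingers, y is the line along which they close (so a half turn about z gives the same grasp; the last joint's range is limited). The gripper opens to 85 mm and grips with 20 to 120 N. Pads are 22 mm wide; open, the fingers measure 114 mm over their backs; the gripper's body (76 mm by 85 mm) begins 54 mm behind the grasp point. The pads swing forward as they close: fully open they stand 13 mm farther back than shut.
Start: joints at [-66.268, 19.034, -3.707, 83.658, 1.238, 77.344, -5.071], TCP at [0.264, 0.566, 0.245] pointing down, gripper open.
Joint ranges: [-148.97, 148.97], [-28.65, 121.19], [-84.17, 76.75], [9.2, 138.47], [-72.65, 252.65], [3.7, 117.97], [-149.18, 149.18]. Speed limits (degrees/s): [127.2, 127.2, 159.86, 159.86, 180, 180, 180].

## Interface

Orientations are given as [roll, pitch, yaw] about the fixed x, y, z axes, in that order (R = Rz(yaw) Ry(pitch) Rx(roll)).
In Python, from rig import r gives the robot as it stands.
- The arm moves only by the tool jog_arm, never from a script. Its argument "moves" is a list of rows, each a list of 7 numbers: the shift along the tool's x, y, z in units of 40 mm (1.0 is 40 mm), then the turn, a rotation vector about the tool's x, y, z in degrees, then the finger opening in mm, from 0 to 85.4. A call has 1 to 20 rows; each row shifts and turns the commanded pose from where the row before left it, along the tool's axes as they then stand; what a row does not reach is not made up. A row lasts 1/10 s, in which the tool goes at most 50 mm and 8.59 degrees, less where a joint would pass 70% of its speed; a pose out of reach is approached as far as the arm can. A call is refused whole if a number of a shift passes 1 or a number of a turn 8.59, either way. A call with a gripper value outside its range is refused whole. The fingers move at their own pace and stop on an object; "grip_force" is the grip in N (left out, the last holds). Time passes only in rows, so rows that do not move let the fingers close. It gives the time, the measured TCP pose, the force, the opening and the grip force at its end, in the units of the state.
- r.state(): the state, without advancing time (a new reading comes with each control period).
- r.snapshot(name): name is "scene" or "top" or "wrist"; returns a dict with "pixels" (480x640x3 uint8, red, green, blue), "range_z" (480x640 float32, m along the optical axis (not along the pixel's ray), 0 where there is no reading), "intrinsics" (3x3 intrinsics, pixels), "D" ([k1, k2, p1, p2, k3] as OpenCV has them; the pictures are not rectified), "world_to_cam" (4x4, takes a point from world to camera coordinates); the wrist camera has in their place "hand_eye" (4x4, takes a point from camera to tool coordinates, whose origin is the TCP and whose axes are the flange's). Camera axes: x right, y down, z forward; pixel columns grow to the right and rows downward; lengths in m; the calibration is good to about 2 mm. A picture is of the moment at which its call begins: read the wrist's pose just before it.
- r.job_done(): hands the job in; it is judged then, once.
The state is a dict: "t": time; "qpos": joint angles; "qd": joint speeds; "effort": joint torques, N m; "tcp_pos": TCP position; "tool_rot": TCP orientation; "contact_force": force on the tool from outside, world axes, zero at the start; "ft_torque": the same for the moment, N m; "finger_gap": opening from 0.0 (shut) to 1.0 (fully open); "gripper_force": force on a finger pad.
Only numpy, scipy, OpenCV 4.12 (cv2) and the standard library are available. Lean on these libraries where they do the work, as an engineer would, in place of code of your own. Each camera call takes 0.05 s, during which the arm holds its last target. There are 200 camera calls.

## Task

The flat spice tin sticks out of the open front of the bay on top of the white spice rack: push it with the fingertips all the way in against the bay's back stop. Then fold the hinged flap over it and slide the flap sideways so that its free edge is tucked well under the retaining lip and it stays shut when you let go. Push the tin only, without lifting it, and leave the jars and the other tableware where they stand.

Things in the scene. Friction and masses are not known exactly. Their poses are not given: they have to be found in the camera images.
- rack: white plastic spice rack, fixed. Origin on the table under the bay's centre; x to the rack's back, y to its left seen from the front, z up; offsets in all entries are in this frame, mm. Body x -86 to 45, y -60 to 60, drawer below. Bay floor on top at z 60, running out in front as an apron. Right of the body, y -60 to -130, is a low deck with two jars, tops at z 102
- bay_stop (a point): foot of the bay's back stop, on the bay floor: rack x 36, y 0, z 60 (the stop's top is z 80). The bay is open at the front, x -36; the apron ends at x -86. Low guides 24.5 mm either side of y 0 keep the tin straight: tops z 77 in the bay, z 70 on the apron
- lip_edge (a point): middle of the lower corner of the retaining lip's free edge, rack 0, -41, 91; the rack's axes. The lip is a plate on the bay's right side, 60 long (x -30 to 30), reaching right to y -60, underside z 91, top z 96, on a post at y -54 to -60
- tin: flat metal spice tin, 60 (x) by 42 (y) by 20 mm tall, about 90 g, loose, lying on the bay floor between the guides, its near part sticking out of the open front. Origin: centre of its underside. Fully home its back end touches the back stop and its origin is at rack x +6. A tin not home holds the flap's end wing up
- flap_hinge (a point): middle of the flap's hinge axis, which runs along the rack's x: at rack 0, 40, 86 at the start, moving to y 28 when slid over. Hinge ears at x 38 to 43 and -38 to -43, y 24 to 58, top z 90, hold the pins in slots
- flap (a joint): flap angle, rad: 0 = level over the bay, 1.57 upright, more = leaning out to the left (about 2 at the start, stop 2.4). White plate 68 (x) by 78 mm (hinge to edge), 4 mm thick, mid-plane through the hinge; shut, its top is at z 88. A spring opens it again (towards 2.1) unless the lip holds it; about 1 N at the edge shuts it. A wing 3 mm thick hangs 14 mm below its front end (x -31 to -34)
- flap_slide (a joint): travel of the flap's hinge pins along their slots, m: 0 at the start, 0.012 = fully to the rack's right (-y), where the lip is. Drags with about 5 N, stays where left. At 0 the level flap's edge clears the lip by 3 mm; at 0.012 it reaches 9 mm under it, and the released flap rests against the lip's underside at about 0.05 rad. Slid too early, the edge lands on top of the lip
- flap_edge (a point): middle of the flap's free edge, mid-thickness, 78 mm from the hinge; moves with the flap. Its axes are the flap's: the rack's when shut
- flap_rib (a point): foot of the thumb rib on its hinge side, on the flap's top face, 58 mm from the hinge; moves with the flap. The rib, 50 mm long, 6 mm tall, 5 mm thick, runs parallel to the hinge; a fingertip pressing the flap down on the hinge side of the rib can push against it to slide the flap
- salt: glass salt shaker with a steel twist cap, 48 mm across, 82 mm tall, behind the rack; loose bystander, origin at the centre of its underside
- plate: red melamine plate, 180 mm across, 18 mm tall, to the right of the rack; loose bystander, origin at the centre of its underside
- tongs: steel tongs lying flat, 215 mm long, 8 mm high, to the left of the rack; loose bystander, origin at the centre of its underside
- pot: small ceramic pot with its lid on, 104 mm across, 103 mm tall, beyond the tongs; loose bystander, origin at the centre of its underside
- jar_front: amber spice jar, 42 mm across, 72 mm tall, on the low deck on the rack's right side, front place; loose bystander, origin at the centre of its underside
- jar_back: amber spice jar, 42 mm across, 72 mm tall, on the same deck, rear place; loose bystander, origin at the centre of its underside
Things that resemble listed ones, but are neither listed nor needed, are in the scene too. Of the things like the rack, leave any that is purple; of the rest the smaller one is meant.

How it is judged:
By the outcome, as a careful person would: the job done as asked, in the order asked, and still so for the second after the job is handed in, with the robot touching nothing.
It also fails if it takes over 48 s, if anything falls off the work surface, if the arm or the gripper's body presses on something with over 40 N, if the wrist force passes 120 N, or if a joint passes its speed limit or range.

## Working session

There is one attempt and no reset: what is moved stays moved. The work goes in short steps, Python scripts to look and compute and a tool call to move; the robot and the scene stay as the last step left them, time stands still between calls to the robot, and variables do not carry over. Pictures are saved under pics/ and viewed, at most 10 in all, crops included, and the job is handed in when it is done.

Besides the shell and the picture viewer there is one more tool, called after ">>>" as name(argument=value, ...), one argument or row to a line, values as JSON. jog_arm: Moves the arm, as the interface text tells. Its arguments: {"type":"object","properties":{"moves":{"type":"array","items":{"type":"array","items":{"type":"number"}}},"grip_force":{"type":"number"}},"required":["moves"]}

```bash
mkdir -p pics; ls
cat > h.py <<'E'
import numpy as np, cv2
from rig import r
def snap(n,f):
    s=r.snapshot(n); cv2.imwrite(f'pics/{f}.png',s['pixels'][:,:,::-1]); np.savez(f'pics/{f}.npz',**s); return s
def cloud(s,T=None):
    # world points from range image
    K=s['intrinsics'];h,w=s['range_z'].shape
    u,v=np.meshgrid(np.arange(w),np.arange(h))
    p=cv2.undistortPoints(np.stack([u,v],-1).reshape(-1,1,2).astype(float),K,np.array(s['D'])).reshape(h,w,2)
    z=s['range_z'][...,None]; P=np.concatenate([p*z,z],-1)
    if T is None: T=np.linalg.inv(s['world_to_cam'])
    return P@T[:3,:3].T+T[:3,3]
E
python3 - <<'E'
from h import *
snap('scene','s0');snap('top','t0');print(r.state())
E
```

```text
pics
{'t': 0.1, 'qpos': array([-66.26856404,  19.06911635,  -3.70822113,  83.6999969 ,
         1.23684423,  77.34353961,  -5.07088621]), 'qd': array([-0.00981213, -0.10448403,  0.13981191, -0.16337952, -0.02174172,
        0.0417242 ,  0.03777075]), 'effort': array([ 1.44999045e-03, -6.26748204e+01,  4.88414965e-02, -3.92425525e+01,
        1.63545477e-02,  6.81931211e-03,  6.40673034e-05]), 'tcp_pos': array([0.26425141, 0.56604446, 0.24459719]), 'tool_rot': array([-1.79927190e+02,  2.13309622e-03,  1.54975508e+02]), 'contact_force': array([ 0.5446284 ,  0.18058904, -0.46145423]), 'ft_torque': array([ 3.75215407e-03, -3.11899207e-05,  2.10558413e-03]), 'gripper_force': 0.0, 'finger_gap': 0.9990145192138039}
```

View pics/s0.png

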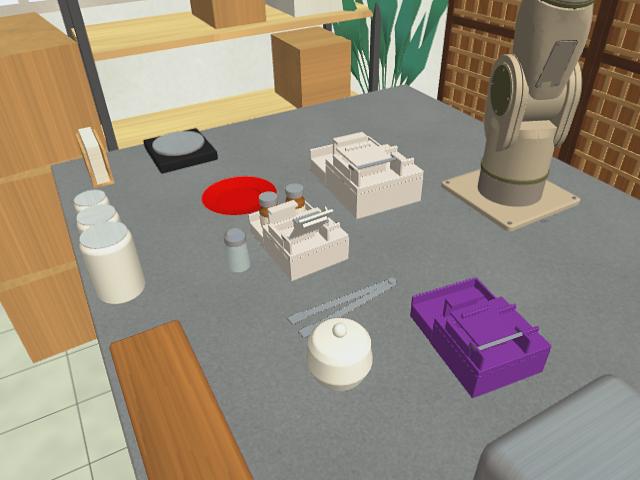

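View pics/t0.png

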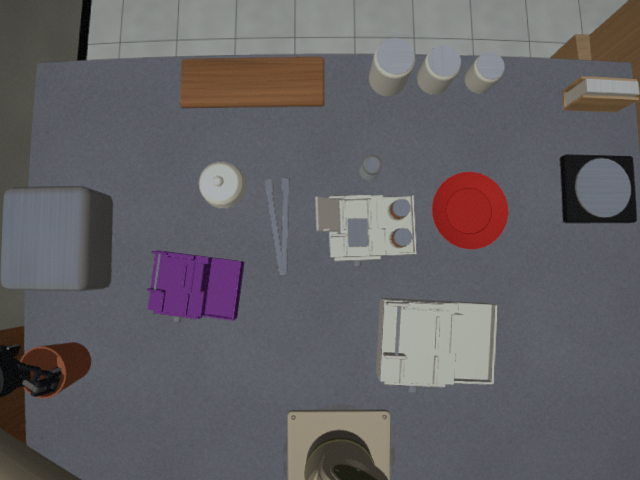

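The scene holds three racks in the top view: purple at (197,285), a larger white one at (437,343), and a smaller white one with two jars at (365,228). The description means the smaller white one. Its flap is on the left at (328,213), its tin at about (358,235), and the front knob at (357,263) faces the robot.

Run:
```python
from h import *
s=np.load('pics/t0.npz');P=cloud(s);I=s['pixels']
c=cv2.resize(I[180:275,300:430],None,fx=6,fy=6,interpolation=cv2.INTER_CUBIC)
cv2.imwrite('pics/c0.png',c[:,:,::-1])
Q=P[180:275,300:430].reshape(-1,3);col=I[180:275,300:430].reshape(-1,3).astype(int)
white=(col.min(1)>120)
# body at z~60 apron/floor
for lo,hi in((.01,.03),(.025,.034),(.055,.065),(.066,.073),(.074,.084),(.084,.1),(.1,.108),(.11,.2)):
    m=(Q[:,2]>lo)&(Q[:,2]<hi)
    if m.sum()>8:print(lo,hi,m.sum(),Q[m].min(0).round(3),Q[m].max(0).round(3),cv2.minAreaRect(Q[m][:,:2].astype(np.float32)*1000))
# jars
for n,(u,v) in dict(jb=(400,208),jf=(402,238)).items():
    print(n,P[v-2:v+3,u-2:u+3].reshape(-1,3).mean(0))
m=(Q[:,2]>.01)
print(cv2.minAreaRect(Q[m&(Q[:,2]<.09)][:,:2].astype(np.float32)*1000))
for v in range(215,265,3): print(v,P[v,357].round(3),I[v,357])
```

```text
0.01 0.03 544 [ 0.444 -0.168  0.01 ] [0.598 0.017 0.03 ] ((520.5197143554688, -73.7610855102539), (152.104736328125, 185.42233276367188), 1.7771213054656982)
0.025 0.034 777 [ 0.444 -0.168  0.025] [0.598 0.017 0.034] ((519.91357421875, -76.14189910888672), (137.47337341308594, 204.32301330566406), 11.800435066223145)
0.055 0.065 1711 [ 0.463 -0.148  0.055] [0.596 0.02  0.065] ((530.0206909179688, -64.73698425292969), (131.0420684814453, 168.4822540283203), 2.000441551208496)
0.066 0.073 196 [ 0.463 -0.142  0.066] [ 0.586 -0.006  0.073] ((523.76513671875, -73.5940170288086), (135.5797882080078, 123.83985137939453), 89.11009979248047)
0.074 0.084 813 [ 0.483 -0.135  0.074] [0.593 0.016 0.084] ((538.4324951171875, -59.750465393066406), (151.542724609375, 109.65342712402344), 89.79258728027344)
0.084 0.1 676 [ 0.484 -0.151  0.084] [0.592 0.018 0.1  ] ((538.73095703125, -66.05333709716797), (175.00196838378906, 99.08497619628906), 85.9361572265625)
0.1 0.108 456 [ 0.484 -0.151  0.1  ] [0.583 0.016 0.108] ((532.8544311523438, -67.3839111328125), (98.84629821777344, 166.1648406982422), 0.79
[... 345 characters left out ...]
38965)
215 [ 0.552 -0.041  0.057] [170 173 165]
218 [ 0.544 -0.04   0.075] [138 140 135]
221 [ 0.537 -0.039  0.081] [107 112 122]
224 [ 0.531 -0.039  0.079] [108 114 123]
227 [ 0.524 -0.039  0.08 ] [107 112 122]
230 [ 0.518 -0.039  0.078] [109 113 123]
233 [ 0.511 -0.039  0.081] [106 112 121]
236 [ 0.505 -0.039  0.08 ] [106 112 121]
239 [ 0.499 -0.039  0.079] [106 111 121]
242 [ 0.492 -0.039  0.078] [108 113 122]
245 [ 0.486 -0.039  0.08 ] [105 110 120]
248 [ 0.48 -0.04  0.06] [170 174 165]
251 [ 0.474 -0.041  0.058] [168 173 164]
254 [ 0.467 -0.04   0.059] [172 176 167]
257 [ 0.461 -0.041  0.045] [159 161 156]
260 [ 0.455 -0.042  0.034] [122 122 123]
263 [ 0.448 -0.042  0.033] [109 113 122]
```

View pics/c0.png

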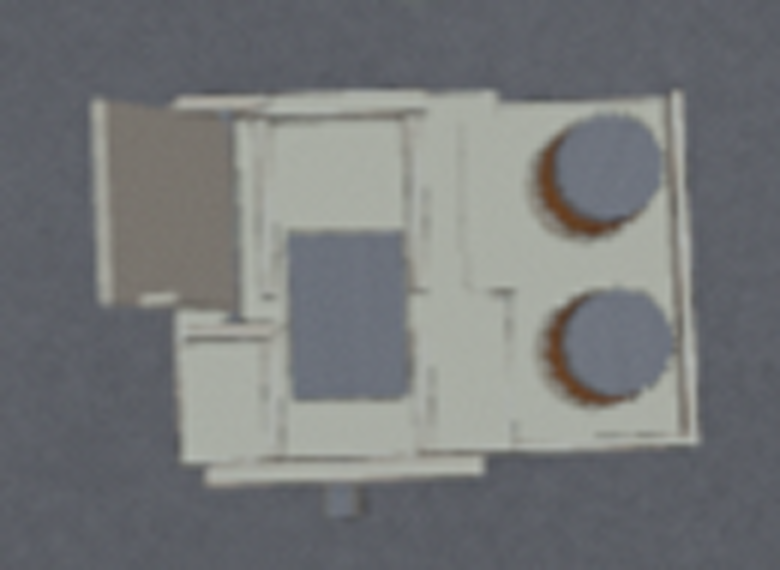

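The crop confirms the small white rack. The grey tin is at crop (350,315), both jars are on the right, and the flap leans out on the left at (165,205). Next I fit the rack pose.

Run:
```python
from h import *
s=np.load('pics/t0.npz');P=cloud(s)
I=s['pixels'].astype(int)
sub=np.zeros(P.shape[:2],bool);sub[210:252,344:372]=1
m=sub&(abs(P[...,2]-.08)<.005)&(I[...,2]>I[...,0]+8)
R=cv2.minAreaRect(P[m][:,:2].astype(np.float32)*1000);print('tin',m.sum(),R,P[m].mean(0))
sub[:]=0;sub[180:275,300:430]=1
f=sub&(abs(P[...,2]-.06)<.004)
Q=P[f]; 
# front apron edge and back edge, left/right
print('apron front', [ (round(y,3),Q[(abs(Q[:,1]-y)<.004)][:,0].min().round(4)) for y in (-.08,-.06,-.04,-.02,0)])
b=P[sub&(P[...,2]>.055)]
print('back', [ (round(y,3),b[(abs(b[:,1]-y)<.004)][:,0].max().round(4)) for y in (-.08,-.06,-.04,-.02)])
print('left', [ (round(x,3),Q[(abs(Q[:,0]-x)<.004)][:,1].max().round(4)) for x in (.47,.48,.49)])
fl=P[sub&(P[...,2]>.11)]
c=fl.mean(0);w,v,vt=np.linalg.svd(fl-c);print('flap',c,vt[2],fl.min(0),fl.max(0))
for x in (.49,.53,.56,.59): print(x,[tuple(q) for q in P[sub&(abs(P[...,0]-x)<.0012)][:,1:].round(3)[::2]])
```

```text
tin 478 ((513.6033935546875, -40.20735168457031), (56.90586471557617, 39.067115783691406), 2.061286211013794) [ 0.51350218 -0.03996129  0.07909803]
apron front [(-0.08, np.float64(0.4649)), (-0.06, np.float64(0.4649)), (-0.04, np.float64(0.465)), (-0.02, np.float64(0.463)), (0, np.float64(0.463))]
back [(-0.08, np.float64(0.5961)), (-0.06, np.float64(0.5932)), (-0.04, np.float64(0.5932)), (-0.02, np.float64(0.5928))]
left [(0.47, np.float64(0.0159)), (0.48, np.float64(0.0158)), (0.49, np.float64(0.018))]
flap [0.53621584 0.03199069 0.22419051] [-0.12478495  0.99188943 -0.02416763] [4.38059172e-01 3.25609996e-04 1.10005447e-01] [0.58169911 0.04736177 1.11717294]
0.49 [(np.float64(-0.118), np.float64(0.094)), (np.float64(-0.121), np.float64(0.098)), (np.float64(-0.125), np.float64(0.101)), (np.float64(-0.13), np.float64(0.097)), (np.float64(-0.134), np.float64(0.1)), (np.float64(-0.138), np.float64(0.101)), (np.float64(-0.143), np.float64(0.098)), (np.float64(-0.146), np.float64(0.1)), (np.float64(-0.002), np.float64(0.059)), (np.float64(-0.012), np.float64(0.06)), (np.float64(-0.016),
[... 9814 characters left out ...]
), (np.float64(0.085), np.float64(0.001)), (np.float64(0.053), np.float64(0.001)), (np.float64(-0.177), np.float64(0.003)), (np.float64(-0.182), np.float64(0.002)), (np.float64(-0.188), np.float64(-0.002)), (np.float64(-0.192), np.float64(-0.003)), (np.float64(-0.197), np.float64(-0.001)), (np.float64(-0.202), np.float64(-0.003)), (np.float64(-0.206), np.float64(-0.002)), (np.float64(-0.211), np.float64(-0.003)), (np.float64(0.085), np.float64(-0.001)), (np.float64(0.081), np.float64(-0.003)), (np.float64(0.076), np.float64(0.0)), (np.float64(0.067), np.float64(-0.002)), (np.float64(0.062), np.float64(-0.002)), (np.float64(0.058), np.float64(-0.003)), (np.float64(0.051), np.float64(-0.003))]
```

>>> jog_arm(
  moves=[
    [0,0,0,0,0,-6.75,0],
    [0,0,0,0,0,-6.75,0],
    [0,0,0,0,0,-6.75,0],
    [0,0,0,0,0,-6.75,0],
    [-0.27,-0.96,0,0,0,0,0],
    [-0.27,-0.96,0,0,0,0,0],
    [-0.27,-0.96,0,0,0,0,0],
    [-0.27,-0.96,0,0,0,0,0],
    [-0.27,-0.96,0,0,0,0,0],
    [-0.27,-0.96,0,0,0,0,0],
    [-0.27,-0.96,0,0,0,0,0],
    [-0.27,-0.96,0,0,0,0,0],
    [-0.27,-0.96,0,0,0,0,0],
    [-0.27,-0.96,0,0,0,0,0],
    [-0.27,-0.96,0,0,0,0,0],
    [-0.27,-0.96,0,0,0,0,0],
    [-0.27,-0.96,0,0,0,0,0],
    [-0.27,-0.96,0,0,0,0,0],
    [-0.27,-0.96,0,0,0,0,0],
    [-0.27,-0.96,0,0,0,0,0],
  ],
)

```text
t: 2.1
tcp_pos: [0.4583, -0.0434, 0.2452]
tool_rot: [180.0, 0.0, -178.0]
contact_force: [1.3, 0.1, 0.1]
finger_gap: -0.001
gripper_force: 0.0
```

Run:
```python
from h import *
st=r.state();s=snap('wrist','w1');P=cloud(s,s['hand_eye'])
m=(s['range_z']>0)&(P[...,2]<.05)&(abs(P[...,0])<.06)&(abs(P[...,1])<.06)
Q=P[m];print(m.sum(),Q.min(0).round(4),Q.max(0).round(4))
T=Q[Q[:,2]>Q[:,2].max()-.012];print('tip',T.min(0).round(4),T.max(0).round(4))
```

```text
71441 [-0.0118 -0.06   -0.0898] [0.022  0.06   0.0116]
tip [ 0.0066 -0.013  -0.0004] [0.0121 0.0142 0.0116]
```

View pics/w1.png

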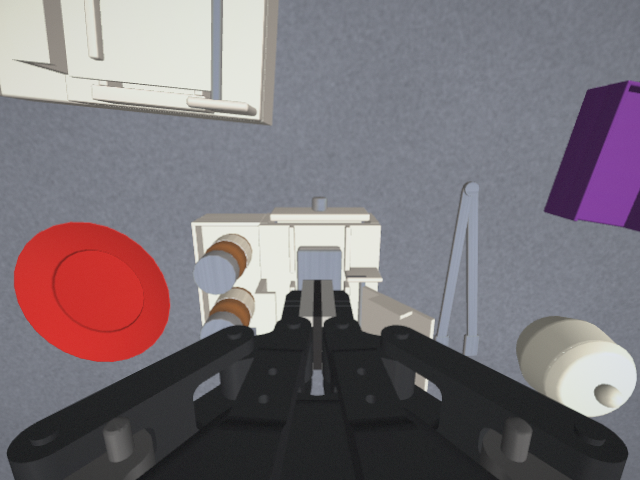

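The wrist picture shows the shut fingertips at (318,290) just in front of the tin at (318,262), with the flap at (395,320) to the right. I check the gripper's width profile next.

Run:
```python
from h import *
s=np.load('pics/w1.npz');P=cloud(s,s['hand_eye']);m=(s['range_z']>0)&(P[...,2]<.05);Q=P[m]
for z in np.arange(-.14,.02,.01):
    k=Q[abs(Q[:,2]-z)<.005]
    if len(k):print(z.round(3),k[:,:2].min(0).round(3),k[:,:2].max(0).round(3))
```

```text
-0.09 [ 0.015 -0.019] [0.022 0.02 ]
-0.08 [ 0.003 -0.061] [0.022 0.062]
-0.07 [-0.001 -0.062] [0.019 0.063]
-0.06 [-0.007 -0.057] [0.019 0.057]
-0.05 [-0.008 -0.048] [0.019 0.049]
-0.04 [-0.01 -0.04] [0.015 0.042]
-0.03 [-0.012 -0.033] [0.015 0.034]
-0.02 [-0.011 -0.013] [0.012 0.014]
-0.01 [ 0.007 -0.013] [0.012 0.014]
0.0 [ 0.006 -0.013] [0.012 0.014]
0.01 [ 0.007 -0.012] [0.012 0.013]
```

Run:
```python
from h import *
s=np.load('pics/w1.npz');print(s['hand_eye'].round(3),r.state()['qpos'].round(1))
```

```text
[[-0.    -0.962 -0.274  0.07 ]
 [ 1.    -0.    -0.     0.   ]
 [ 0.    -0.274  0.962 -0.128]
 [ 0.     0.     0.     1.   ]] [-27.7  -3.4  27.4 108.5   1.7  74.5  90.8]
```

>>> jog_arm(
  moves=[
    [0,0,0,0,0,8.18,0],
    [0,0,0,0,0,8.18,0],
    [0,0,0,0,0,8.18,0],
    [0,0,0,0,0,8.18,0],
    [0,0,0,0,0,8.18,0],
    [0,0,0,0,0,8.18,0],
    [0,0,0,0,0,8.18,0],
    [0,0,0,0,0,8.18,0],
    [0,0,0,0,0,8.18,0],
    [0,0,0,0,0,8.18,0],
    [0,0,0,0,0,8.18,0],
    [0,0,0.9,0,0,0,0],
    [0,0,0.9,0,0,0,0],
    [0,0,0.9,0,0,0,0],
    [0,0,0.9,0,0,0,0],
    [0,0,0.4,0,0,0,0],
    [0,0,0.12,0,0,0,0],
    [0,0,0,0,0,0,0],
  ],
)

```text
t: 3.95
tcp_pos: [0.458, -0.0417, 0.0803]
tool_rot: [-179.9, 0.0, 92.0]
contact_force: [0.3, -0.2, 0.5]
finger_gap: -0.002
gripper_force: 0.0
```

>>> jog_arm(
  moves=[
    [0,0.15,0,0,0,0,0],
    [0,0.15,0,0,0,0,0],
    [0,0.15,0,0,0,0,0],
    [0,0.15,0,0,0,0,0],
    [0,0.15,0,0,0,0,0],
    [0,0.15,0,0,0,0,0],
    [0,0.15,0,0,0,0,0],
    [0,0.1,0,0,0,0,0],
    [0,0.05,0,0,0,0,0],
    [0,0,0,0,0,0,0],
  ],
)

```text
t: 4.95
tcp_pos: [0.5064, -0.0401, 0.0805]
tool_rot: [180.0, 0.0, 92.0]
contact_force: [-0.1, -0.2, -0.1]
finger_gap: 0.003
gripper_force: 0.0
```

>>> jog_arm(
  moves=[
    [0,0.05,0,0,0,0,0],
    [0,0.03,0,0,0,0,0],
    [0,0,0,0,0,0,0],
  ],
)

```text
t: 5.25
tcp_pos: [0.5095, -0.0399, 0.0805]
tool_rot: [180.0, -0.0, 92.0]
contact_force: [-0.1, 0.1, 0.4]
finger_gap: 0.001
gripper_force: 0.0
```

>>> jog_arm(
  moves=[
    [0,0.03,0,0,0,0,0],
    [0,0.03,0,0,0,0,0],
    [0,0,0,0,0,0,0],
  ],
)

```text
t: 5.55
tcp_pos: [0.512, -0.0398, 0.0805]
tool_rot: [180.0, -0.0, 92.0]
contact_force: [0.6, 0.3, -0.7]
finger_gap: 0.003
gripper_force: 0.0
```

>>> jog_arm(
  moves=[
    [0,0.03,0,0,0,0,0],
    [0,0,0,0,0,0,0],
  ],
)

```text
t: 5.75
tcp_pos: [0.5122, -0.0399, 0.0803]
tool_rot: [-179.9, -0.0, 92.0]
contact_force: [-4.4, 2.3, 3.7]
finger_gap: -0.001
gripper_force: 2.5
```

>>> jog_arm(
  moves=[
    [0,0.03,0,0,0,0,0],
    [0,0,0,0,0,0,0],
  ],
)

```text
t: 5.95
tcp_pos: [0.5124, -0.0398, 0.0801]
tool_rot: [-179.7, -0.0, 92.0]
contact_force: [-10.4, -0.5, 7.3]
finger_gap: -0.006
gripper_force: 5.3
```

>>> jog_arm(
  moves=[
    [0,-0.2,0,0,0,0,0],
    [0,-0.8,0,0,0,0,0],
    [0,0,-1,0,0,0,0],
    [0,0,-1,0,0,0,0],
    [0,0,-1,0,0,0,0],
    [0.7,0.48,0,0,0,0,0],
    [0.7,0.48,0,0,0,0,0],
    [0.7,0.48,0,0,0,0,0],
    [0.7,0.48,0,0,0,0,0],
    [0,0,0,0,0,0,0],
    [0,0,0,0,0,0,0],
  ],
)

```text
t: 7.05
tcp_pos: [0.5471, 0.0738, 0.2002]
tool_rot: [-180.0, 0.0, 92.1]
contact_force: [-0.2, -2.0, -1.2]
finger_gap: 0.0
gripper_force: 0.0
```

Run:
```python
from h import *
snap('top','t2');s=np.load('pics/t2.npz');P=cloud(s);I=s['pixels'].astype(int)
cv2.imwrite('pics/c2.png',cv2.resize(s['pixels'][160:290,280:430],None,fx=4,fy=4)[:,:,::-1])
sub=np.zeros(P.shape[:2],bool);sub[195:252,344:372]=1
m=sub&(abs(P[...,2]-.08)<.005)&(I[...,2]>I[...,0]+8)
print('tin',m.sum(),cv2.minAreaRect(P[m][:,:2].astype(np.float32)*1000))
c,sn=np.cos(np.radians(2)),np.sin(np.radians(2))
Q=(P-[.549,-.039,0])@np.array([[c,-sn,0],[sn,c,0],[0,0,1]])  # rack coords
sub[:]=0;sub[180:260,300:345]=1
k=sub&(Q[...,2]>.1)&(abs(Q[...,0])<.03)&(Q[...,2]<.16);q=Q[k]
print([(a,q[abs(q[:,2]-a)<.003][:,1].mean().round(4)) for a in np.arange(.1,.16,.008) if (abs(q[:,2]-a)<.003).any()])
p=r.state()['tcp_pos'];print('tcp rack',(p-[.549,-.039,0])@np.array([[c,-sn,0],[sn,c,0],[0,0,1]]))
```

```text
tin 473 ((554.6753540039062, -38.83314514160156), (56.77301788330078, 39.034141540527344), 2.3105180263519287)
[]
tcp rack [0.00182542 0.11181904 0.20035345]
```

View pics/c2.png

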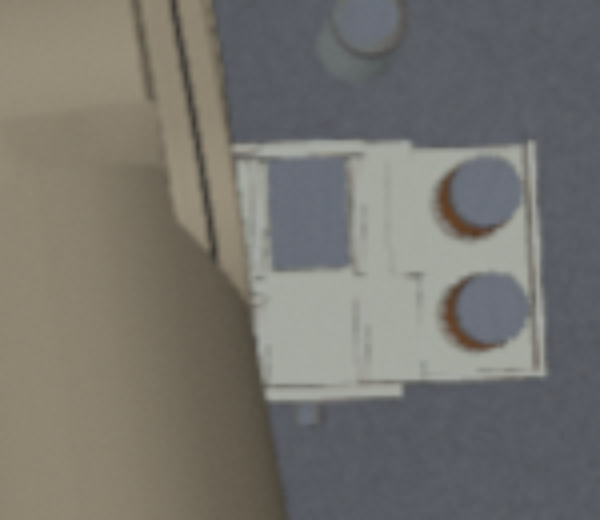

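The tin is home, at rack x 5.7 against the 6 wanted. In the crop it sits at (310,212), up against the back stop. Next I fold the flap.

>>> jog_arm(
  moves=[
    [0,0,0.7,0,0,0,0],
    [0,0,0.69,0,0,0,0],
    [-0.24,0,0,0,0,0,0],
    [-0.24,0,0,0,0,0,0],
    [-0.24,0,0,0,0,0,0],
    [-0.24,0,0,0,0,0,0],
    [-0.24,0,0,0,0,0,0],
    [-0.24,0,0,0,0,0,0],
    [-0.15,0,0,0,0,0,0],
    [-0.15,0,0,0,0,0,0],
    [0,0,0,0,0,0,0],
  ],
)

```text
t: 8.2
tcp_pos: [0.5494, 0.0029, 0.1448]
tool_rot: [-180.0, 0.0, 91.9]
contact_force: [0.4, 0.2, 0.1]
finger_gap: -0.001
gripper_force: 0.0
```

Run:
```python
from h import *
s=snap('scene','s3')
cv2.imwrite('pics/c3.png',cv2.resize(s['pixels'][120:290,230:400],None,fx=3.5,fy=3.5)[:,:,::-1])
c,sn=np.cos(np.radians(2)),np.sin(np.radians(2))
p=r.state()['tcp_pos'];print('tcp rack',(p-[.549,-.039,0])@np.array([[c,-sn,0],[sn,c,0],[0,0,1]]))
```

```text
tcp rack [0.00194758 0.04251526 0.14481986]
```

View pics/c3.png

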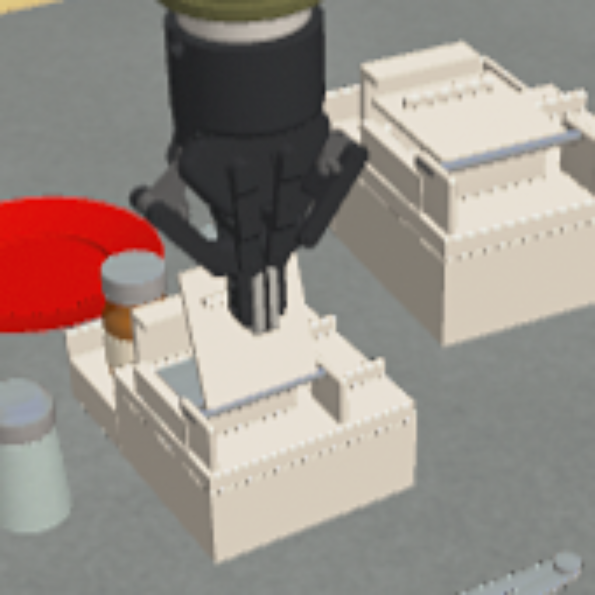

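The crop shows the fingertips at (260,320) on the flap's outer face, with the flap a little past upright. I carry on along the arc.

>>> jog_arm(
  moves=[
    [-0.15,0,0.04,0,0,0,0],
    [-0.15,0,0.04,0,0,0,0],
    [-0.13,0,0.08,0,0,0,0],
    [-0.13,0,0.08,0,0,0,0],
    [-0.11,0,0.11,0,0,0,0],
    [-0.11,0,0.12,0,0,0,0],
    [-0.08,0,0.14,0,0,0,0],
    [-0.08,0,0.14,0,0,0,0],
    [-0.03,0,0.14,0,0,0,0],
    [-0.02,0,0.11,0,0,0,0],
    [0,0,0,0,0,0,0],
  ],
)

```text
t: 9.35
tcp_pos: [0.5506, -0.0359, 0.1042]
tool_rot: [-179.9, 0.0, 92.0]
contact_force: [-0.7, 0.1, 1.0]
finger_gap: 0.0
gripper_force: 0.4
```

Run:
```python
from h import *
s=snap('scene','s4')
cv2.imwrite('pics/c4.png',cv2.resize(s['pixels'][170:270,240:360],None,fx=5,fy=5)[:,:,::-1])
c,sn=np.cos(np.radians(2)),np.sin(np.radians(2))
p=r.state()['tcp_pos'];print('tcp rack',(p-[.549,-.039,0])@np.array([[c,-sn,0],[sn,c,0],[0,0,1]]))
```

```text
tcp rack [0.00178798 0.00316152 0.10455996]
```

View pics/c4.png

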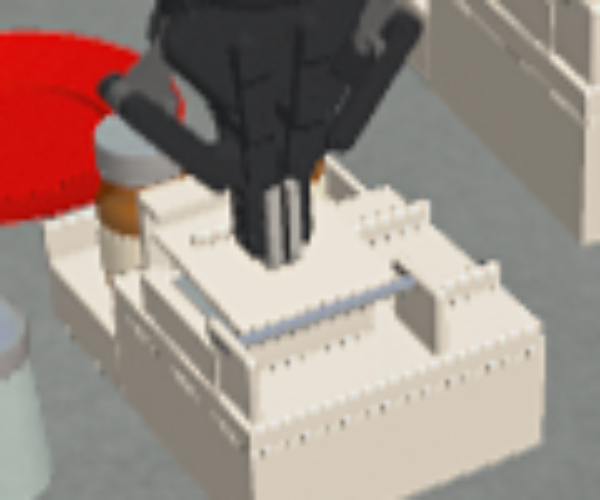

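The flap is almost level, with the fingertips at (275,255) on the hinge side of the rib. I press it fully flat.

>>> jog_arm(
  moves=[
    [0,0,0.05,0,0,0,0],
    [0,0,0.03,0,0,0,0],
    [0,0,0,0,0,0,0],
  ],
)

```text
t: 9.7
tcp_pos: [0.551, -0.0358, 0.102]
tool_rot: [180.0, -0.0, 92.0]
contact_force: [-2.2, -0.5, 3.8]
finger_gap: 0.003
gripper_force: 1.8
```

>>> jog_arm(
  moves=[
    [-0.06,0,0,0,0,0,0],
    [-0.06,0,0,0,0,0,0],
    [-0.06,0,0,0,0,0,0],
    [-0.06,0,0,0,0,0,0],
    [-0.06,0,0,0,0,0,0],
    [-0.06,0,0,0,0,0,0],
    [0,0,0,0,0,0,0],
  ],
)

```text
t: 10.4
tcp_pos: [0.5516, -0.05, 0.1018]
tool_rot: [180.0, -0.0, 92.0]
contact_force: [-0.8, 4.1, 4.4]
finger_gap: 0.003
gripper_force: 3.5
```

>>> jog_arm(
  moves=[
    [-0.06,0,0,0,0,0,0],
    [-0.06,0,0,0,0,0,0],
    [0,0,0,0,0,0,0],
  ],
)

```text
t: 10.7
tcp_pos: [0.5517, -0.0549, 0.1018]
tool_rot: [180.0, -0.0, 92.0]
contact_force: [0.0, 4.0, 5.2]
finger_gap: 0.001
gripper_force: 3.6
```

>>> jog_arm(
  moves=[
    [-0.05,0,0,0,0,0,0],
    [-0.05,0,0,0,0,0,0],
    [0,0,0,0,0,0,0],
  ],
)

```text
t: 11.0
tcp_pos: [0.5519, -0.0574, 0.1017]
tool_rot: [180.0, -0.1, 92.1]
contact_force: [-0.2, 7.6, 5.3]
finger_gap: -0.0
gripper_force: 6.9
```

>>> jog_arm(
  moves=[
    [-0.05,0,0,0,0,0,0],
    [0,0,0,0,0,0,0],
  ],
)

```text
t: 11.2
tcp_pos: [0.5519, -0.0576, 0.1016]
tool_rot: [-180.0, -0.2, 92.1]
contact_force: [-0.1, 13.2, 6.3]
finger_gap: -0.0
gripper_force: 9.5
```

The slide has reached its end stop: the force rises and the tool no longer moves. I back off and lift.

>>> jog_arm(
  moves=[
    [0.1,0,0,0,0,0,0],
    [0.06,0,-0.05,0,0,0,0],
    [0,0,-0.25,0,0,0,0],
    [0,0,-0.8,0,0,0,0],
    [0,0,-1,0,0,0,0],
    [0,0,-1,0,0,0,0],
    [0.9,0,0,0,0,0,0],
    [0.9,0,0,0,0,0,0],
    [0.9,0,0,0,0,0,0],
    [0.9,0,0,0,0,0,0],
    [0.9,0,0,0,0,0,0],
    [0,0,0,0,0,0,0],
  ],
)

```text
t: 12.4
tcp_pos: [0.5442, 0.1307, 0.2256]
tool_rot: [-179.9, -0.1, 92.4]
contact_force: [0.1, 0.4, 0.9]
finger_gap: 0.003
gripper_force: 0.0
```

Run:
```python
from h import *
a=snap('scene','s5');s=snap('top','t5')
f=lambda i,b:cv2.resize(i[b[0]:b[1],b[2]:b[3]],(390,300))
cv2.imwrite('pics/c5.png',np.hstack([f(a['pixels'],(190,280,240,357)),f(s['pixels'],(180,275,300,424))])[:,:,::-1])
P=cloud(s);c,sn=np.cos(np.radians(2)),np.sin(np.radians(2))
Q=(P-[.549,-.039,0])@np.array([[c,-sn,0],[sn,c,0],[0,0,1]])
for y in range(30,-64,-6):
    q=Q[(abs(Q[...,0])<.02)&(abs(Q[...,1]-y/1000)<.002)&(Q[...,2]<.15)]
    print(y,q[:,2].mean().round(4) if len(q) else None)
for n,(u,v) in dict(jb=(400,208),jf=(402,238)).items(): print(n,P[v-2:v+3,u-2:u+3].reshape(-1,3).mean(0))
```

```text
30 0.07
24 0.0873
18 0.0875
12 0.0879
6 0.0877
0 0.0878
-6 0.0886
-12 0.0884
-18 0.0887
-24 0.0901
-30 0.0944
-36 0.0898
-42 0.0951
-48 0.0951
-54 0.0946
-60 0.0951
jb [ 0.56198495 -0.12832449  0.10117957]
jf [ 0.49902395 -0.13160561  0.10072986]
```

View pics/c5.png

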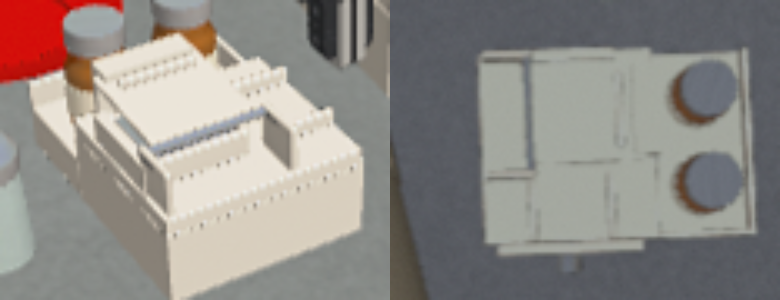

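The flap is shut and nearly level. Its rib is at rack y -30, which means the full 12 mm slide, and its edge is under the lip at left crop (150,60). The jars have not moved.

```bash
python3 -c "
from rig import r
print(r.job_done())"
```

```text
the job is handed in; nothing more can be done
None
```

The job is handed in at about 12.5 s: the tin is pushed home against the back stop, and the flap is folded over it and slid fully under the lip, where it stayed shut when released; the jars have not moved.

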